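Latch the clock-movement case

ROBOT

A 7-joint arm with a two-finger parallel gripper is mounted at the origin on the work surface. World frame = base frame: x ahead of the robot, y to its left, z up, the work surface at z = 0. Lengths are in m, angles in rad, forces in N, time in s.
With the tool pointing down it reaches from about 0.425 to 1.025 m from the base axis. Payload 9.4 kg.
Tool frame: the origin (TCP) lies midway between the tips of the shut fingers; the grasp point (between the pads) lies env.grip_depth behind it (env.grip_depth is the distance from the TCP to the grasp point, in m); z points along the fingers, y is the direction in which the jaws open and shut (so a half turn about z gives the same grasp; the last joint's range is limited). The gripper opens to 85 mm and grips with 20 to 120 N. Pads are 22 mm wide; open, the fingers measure 114 mm over their backs; the gripper's body (76 mm by 85 mm) begins 54 mm behind the grasp point. The pads swing forward as they close: fully open they stand 13 mm farther back than shut.
Start: joints at [1.083, 0.599, -0.003, 1.599, 0.002, 0.943, -0.08], TCP at [0.29, -0.665, 0.231] pointing down, gripper open.
Joint ranges: [-2.57, 2.57], [-0.35, 1.97], [-1.29, 1.29], [0.11, 2.56], [-1.05, 4.19], [0.11, 1.86], [-2.63, 2.63]. Speed limits (rad/s): [2.22, 2.22, 3.01, 3.01, 3.14, 3.14, 3.14].

INTERFACE

Orientations are given as a 3x3 rotation matrix whose columns are the frame's x, y, z axes.
In Python, from rig import env gives the robot as it stands.
- The arm moves only by the tool drive_tool, never from a script. Its argument "targets" is a list of rows, each a list of 2 entries, a list of its own where there are three numbers: the shift along the tool's x, y, z in cm, then the turn, a rotation vector about the tool's x, y, z in degrees. In form: [[[tx, ty, tz], [rx, ry, rz]], ...]. A call has 1 to 8 rows; each row is the pose to reach, as a shift and turn from the pose measured when the call began, along the tool's axes at that moment; what a row does not reach only later rows make up. A row lasts 1/8 s, in which the tool goes at most 62.5 mm and 10.7 degrees, less where a joint would pass 70% of its speed; a pose out of reach is approached as far as the arm can. A call with a gripper value outside its range is refused whole. "jaw" is the finger opening in cm, from 0 to 8.54, set as the call begins (left out, the last holds). The fingers move at their own pace and stop on an object; "grip_force" is the grip in N (left out, the last holds). Time passes only in rows, so rows that repeat a pose let the fingers close. It gives the time, the measured TCP pose, the force and the opening at its end, in the units of the state.
- env.get_obs(): the state, without advancing time (a new reading comes with each control period).
- env.get_image(name): name is "side" or "top" or "wrist"; returns a dict with "pixels" (400x640x3 uint8, red, green, blue), "K" (3x3 intrinsics, pixels), "k1" (the pictures are not rectified: a ray, as slopes to the right and down, at radius r is drawn at 1 + k1 r^2 times it, then the intrinsics apply), "cam_to_world" (4x4, takes a point from camera to world coordinates). Camera axes: x right, y down, z forward; pixel columns grow to the right and rows downward; lengths in m; the calibration is good to about 2 mm. A picture is of the moment at which its call begins. There is no depth.
- env.close_job(): hands the job in, once; it reports no verdict.
The state is a dict: "time": time; "joint_pos": joint angles; "qd": joint speeds; "joint_efforts": joint torques, N m; "ee_pos": TCP position; "orientation": TCP orientation; "ft_force": force on the tool from outside, world axes, zero at the start; "moment": the same for the moment, N m; "finger_gap": finger opening in m.
Only numpy, scipy, OpenCV 4.12 (cv2) and the standard library are available. Lean on these libraries where they do the work, as an engineer would, in place of code of your own. Each camera call takes 0.05 s, during which the arm holds its last target. There are 200 camera calls.

TASK

Fasten the toggle latch on top of the green carrying case: lower the bar of its wire bail into the slot of the brass hook and draw it back under the lip, against the post, then swing the lever back and down past centre until it lies flat on its stop and draws the case shut, and give the flat lever a last steady push of about 14 newtons for half a second. Work gently: never push on the lever with more than 25 newtons, and leave the oil bottle, the brass weight and the small bowl where they stand.

Things in the scene. Friction and masses are not known exactly. Their poses are not given: they have to be found in the camera images.
- case: green carrying case standing on the bench, 170 x 220 x 120 mm high when shut; does not move. Origin: centre of its underside, right under the seam. Its x axis runs across the seam from the near half (carries the lever) to the far half (carries the brass hook), y along the seam, z up. The toggle latch lies on top along x, at y = 0
- far_half (a joint): how far the far half leans open about a hinge at the bottom of the seam (rad): 0 shut. A springy seal holds it ajar at about 0.064 (8 mm gap at the latch's height); the latched lever pulls it to below 0.042, against about 25 to 65 N in the bail
- lever_pivot (a point): the lever's hinge pin, on the case: 14 mm above the case top, pin along case y. The lever is a steel bar 54 mm long from the pin, 18 mm wide, with a red end pad 24 mm wide from 36 to 56 mm from the pin; when flat, the pad's upper face lies 4.5 mm above the pin
- lever (a joint): lever angle about lever_pivot (rad): 0 = flat, pointing to case -x; 1.57 = upright; up to 2.3, leaning over towards the hook. Closed, it rests on a stop screw, set differently each time, at -0.08 to 0.08. Stays where left (0.02 N m friction). With the bail hooked, it pulls back from about 1.1 down; dead centre is near 0.25, below which it snaps down by itself. On the pad it takes a few N
- lever_pad (a point): point in the middle of the red pad, 46 mm from the lever's pin (push on the pad, or the lever's bar beside it); its x axis points along the lever to the pin
- bail (a joint): angle of the bail against the lever (rad): its elevation above the horizontal is joint bail minus joint lever. 0.015 N m of friction keeps it: it turns with the lever, so the bar lifts out as the lever goes back unless it was first drawn under the lip. Its pivot is 14 mm from lever_pivot, 0.21 rad off the lever's line towards its under side (the side away from the hook when upright)
- bail_bar (a point): centre of the bail's 5 mm cross bar, which lies along case y. The bail is a loop with two 4 mm side wires, 28 mm apart, 62 mm from pivot to bar. On its ends sit freely turning orange rollers, 13 mm across, 40 mm over both outer faces: grip both rollers from above, fingers closing along case y; the bail swivels in them. The bar can be 48 to 76 mm from lever_pivot
- keeper_seat (a point): on the far half, 11 mm above the case top: where the bar's centre sits when hooked, up to 2 mm nearer or further along case x, as the hook is set differently each time. Brass hook, 14 mm wide, made of a post (far face 2.5 mm to the -x side), a lip on it (5.5 to 10 mm above this point, to 1.5 mm beyond it) and, 9 mm beyond it, a guard as high as the lip: lower the bar into the 7.5 mm slot
- oil: amber oil bottle, 38 mm across, 85 mm high; bystander; origin at the centre of its underside
- weight: brass clock weight, 44 mm across, 78 mm high; bystander; origin at the centre of its underside
- cup: white bowl, 60 mm across, 50 mm high; bystander; origin at the centre of its underside

How it is judged:
By the outcome, as a careful person would: the job done as asked, in the order asked, and still so for the second after the job is handed in, with the robot touching nothing.
It also fails if it takes over 61 s, if anything falls off the work surface, if the arm or the gripper's body presses on something with over 40 N, if the wrist force passes 120 N, or if a joint passes its speed limit or range.

## Working session

There is one attempt and no reset: what is moved stays moved. The work goes in short steps, Python scripts to look and compute and a tool call to move; the robot and the scene stay as the last step left them, time stands still between calls to the robot, and variables do not carry over. Pictures are saved under pics/ and viewed, about 8 in all and at most 12, crops included, and the job is handed in when it is done.

Besides the shell and the picture viewer there is one more tool, called after "Emit:" in YAML: its name, and indented under it one key for each argument. drive_tool: Moves the arm, as the interface text tells. Its arguments: {"type":"object","properties":{"targets":{"type":"array","items":{"type":"array"}},"jaw":{"type":"number"},"grip_force":{"type":"number"}},"required":["targets"]}

```bash
mkdir -p pics; cat > h.py <<'E'
import numpy as np, cv2
from rig import env
def shot(n,f,crop=None,s=1):
    im=env.get_image(n); p=im["pixels"][:,:,::-1]
    np.savez(f"pics/{f}.npz",K=im["K"],k1=im["k1"],T=im["cam_to_world"],p=p)
    if crop: x0,y0,x1,y1=crop; p=p[y0:y1,x0:x1]
    if s!=1: p=cv2.resize(p,None,fx=s,fy=s,interpolation=cv2.INTER_CUBIC)
    cv2.imwrite(f"pics/{f}.png",p); return im
def ray(f,u,v):
    d=np.load(f"pics/{f}.npz");K=d["K"];k1=float(d["k1"])
    r=cv2.undistortPoints(np.array([[[u,v]]],float),K,np.array([k1,0,0,0.])).ravel()
    T=d["T"]; w=T[:3,:3]@np.array([r[0],r[1],1]); return T[:3,3],w/np.linalg.norm(w)
def onz(f,u,v,z):
    o,w=ray(f,u,v); return o+w*(z-o[2])/w[2]
def tri(obs):
    A=np.zeros((3,3));b=np.zeros(3)
    R=[ray(*o) for o in obs]
    for o,w in R:
        P=np.eye(3)-np.outer(w,w);A+=P;b+=P@o
    x=np.linalg.solve(A,b); return x,[np.linalg.norm((np.eye(3)-np.outer(w,w))@(x-o)) for o,w in R]
def proj(f,X):
    d=np.load(f"pics/{f}.npz");T=np.linalg.inv(d["T"]);X=np.atleast_2d(X)
    c=X@T[:3,:3].T+T[:3,3]
    return cv2.projectPoints(c.reshape(-1,1,3),np.zeros(3),np.zeros(3),d["K"],np.array([float(d["k1"]),0,0,0.]))[0].reshape(-1,2)
E
python3 - <<'E'
from h import *
print(env.get_obs(),env.grip_depth)
for n in("side","top"):
    im=shot(n,n+"0"); print(n,im["K"],im["k1"],im["cam_to_world"])
a=cv2.imread("pics/side0.png");b=cv2.imread("pics/top0.png")
E
```

```text
{'time': 0.0, 'joint_pos': array([ 1.08329796,  0.60014341, -0.00256733,  1.60014684,  0.00178713,
        0.9429337 , -0.07981893]), 'qd': array([-0.00085025,  0.00089334, -0.00039879,  0.00063944,  0.00065001,
        0.0004506 , -0.00089741]), 'joint_efforts': array([-1.83994221e-04, -7.76460886e+01,  1.56489406e+00, -2.58010805e+01,
        1.23463417e-02,  8.99703096e-03,  6.55541584e-06]), 'ee_pos': array([ 0.2893249 , -0.66422791,  0.23039736]), 'orientation': array([[ 9.16781512e-01,  3.99388379e-01, -7.62899771e-04],
       [ 3.99389088e-01, -9.16780391e-01,  1.43932191e-03],
       [-1.24563107e-04, -1.62423756e-03, -9.99998673e-01]]), 'ft_force': array([-0.58633118, -0.67775198, -0.57208695]), 'moment': array([-0.00513493, -0.00559367, -0.02075314]), 'finger_gap': 0.08534205904668096} 0.0187
side [[465.65028517   0.         324.16272634]
 [  0.         465.65028517 196.09362208]
 [  0.           0.           1.        ]] -0.09461319217432948 [[-0.8108112  -0.37910592  0.44594159  0.21422531]
 [-0.58530574  0.52717551 -0.61603828  0.57342874]
 [-0.00154573 -0.76050291 -0.64933268  0.66730214]
 [ 0.          0.          0.          1.        ]]
top [[384.56432015   0.         316.38877772]
 [  0.         384.56432015 201.0460178 ]
 [  0.           0.           1.        ]] 0.02942586992257391 [[-0.01868326 -0.99319883  0.11492179  0.51975047]
 [-0.99977475  0.01971604  0.00785661  0.05141576]
 [-0.01006898 -0.11474912 -0.99334347  0.81114095]
 [ 0.          0.          0.          1.        ]]
```

View pics/top0.png

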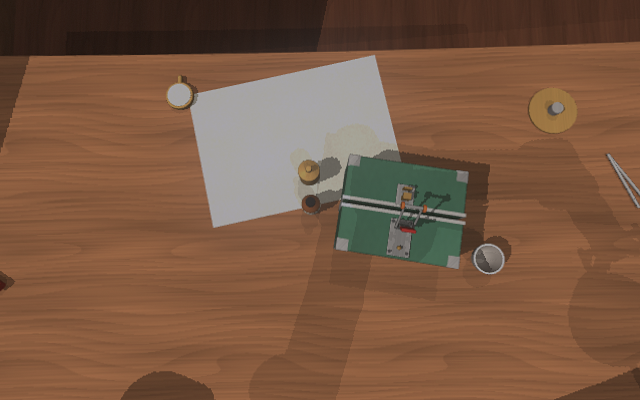

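View pics/side0.png

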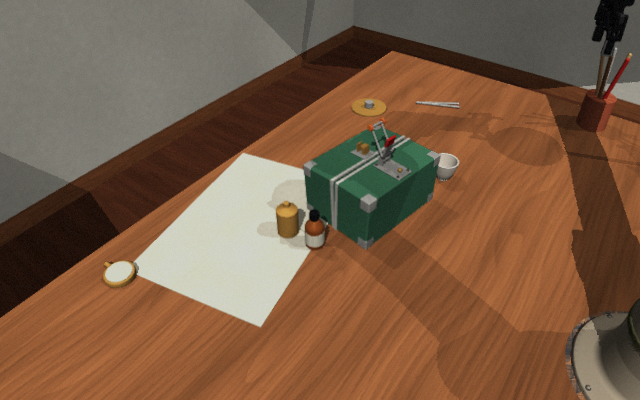

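The top view shows the latch at about (405,215): hook plate near (406,195), red pad near (407,231), rollers near (398,209) and (424,209). I'll enlarge both views.

```bash
python3 - <<'E'
from h import *
a=cv2.imread("pics/top0.png")[145:275,330:475];b=cv2.imread("pics/side0.png")[110:210,340:450]
cv2.imwrite("pics/c1.png",cv2.resize(a,None,fx=4.5,fy=4.5,interpolation=2))
cv2.imwrite("pics/c2.png",cv2.resize(b,None,fx=6,fy=6,interpolation=2))
E
```

```text
(no output)
```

View pics/c1.png

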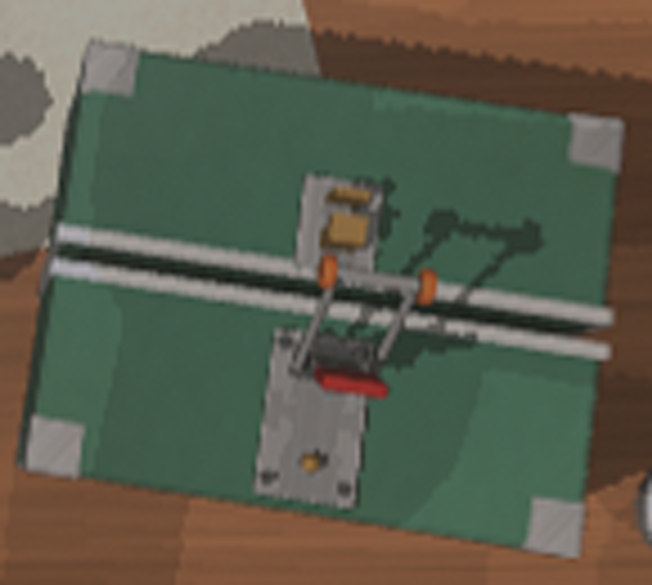

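View pics/c2.png

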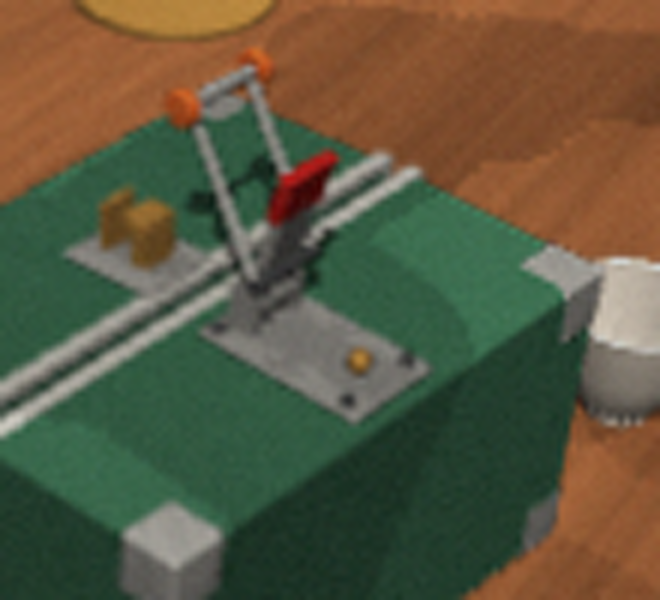

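```bash
cat >> h.py <<'E'
t=lambda x,y:("top0",330+x/4.5-.4,145+y/4.5-.4)
s=lambda x,y:("side0",340+x/6-.4,110+y/6-.4)
E
python3 - <<'E'
from h import *
np.set_printoptions(precision=4,suppress=True)
NL=onz(*t(22,470),.12);NR=onz(*t(580,557),.12);FL=onz(*t(90,40),.12);FR=onz(*t(625,120),.12)
print("corners",NL,NR,FL,FR)
yd=(NL-NR);print("len",np.linalg.norm(yd),np.linalg.norm(FL-FR));yd/=np.linalg.norm(yd);xd=np.array([yd[1],-yd[0],0])
print("xd",xd, "yaw",np.degrees(np.arctan2(xd[1],xd[0])), np.degrees(np.arctan2(*( (FL-FR)[[1,0]]*[-1,1])[::-1])))
O=(NL+NR)/2+xd*.085; print("origin",O)
loc=lambda P:np.array([(P-O)@xd,(P-O)@yd,P[2]-.12])
for nm,P in dict(rL=(t(328,272),s(183,107)),rR=(t(427,287),s(257,64)),pad=(t(352,384),s(304,188)),lip=(t(346,230),s(152,213)),guard=(t(349,196),s(118,205)),screw=(t(311,461),s(359,362))).items():
    x,e=tri(P);print(nm,x,"res",np.array(e),"loc",loc(x))
for nm,P in dict(lip=t(347,230),guard=t(349,196)).items(): print(nm,loc(onz(*P,.141)))
for q in((58,232),(612,318),(52,268),(610,352)): print(loc(onz(*t(*q),.12)))
E
```

```text
corners [0.513  0.0262 0.12  ] [ 0.4756 -0.1907  0.12  ] [ 0.6862 -0.0056  0.12  ] [ 0.6485 -0.2193  0.12  ]
len 0.22018841142743867 0.21702826626807878
xd [ 0.9855 -0.1699  0.    ] yaw -9.783270376184875 169.9871701101856
origin [ 0.5781 -0.0967  0.12  ]
rL [ 0.5812 -0.0807  0.2001] res [0.0001 0.0001] loc [0.0004 0.0163 0.0801]
rR [ 0.575  -0.115   0.2011] res [0.0003 0.0003] loc [ 0.0001 -0.0186  0.0811]
pad [ 0.5423 -0.0921  0.1789] res [0.0001 0.0001] loc [-0.036  -0.0016  0.0589]
lip [ 0.6029 -0.1018  0.1399] res [0.0009 0.0009] loc [ 0.0254 -0.0008  0.0199]
guard [ 0.6172 -0.1042  0.1362] res [0.0004 0.0004] loc [ 0.0399 -0.0008  0.0162]
screw [ 0.5142 -0.0869  0.1261] res [0.0004 0.0004] loc [-0.0646 -0.0012  0.0061]
lip [ 0.0259 -0.0004  0.021 ]
guard [0.0393 0.0005 0.021 ]
[0.0112 0.1097 0.    ]
[ 0.01   -0.1124  0.    ]
[-0.0036  0.1099  0.    ]
[-0.0035 -0.1131  0.    ]
```

```bash
cat >> h.py <<'E'
from scipy.spatial.transform import Rotation as Rn
np.set_printoptions(precision=4,suppress=True)
O=np.array([.5781,-.0967,.12]);YAW=-9.8
a_=np.radians(YAW);xd=np.array([np.cos(a_),np.sin(a_),0]);yd=np.array([-np.sin(a_),np.cos(a_),0])
loc=lambda P:np.array([(P-O)@xd,(P-O)@yd,P[2]-.12])*1000
glob=lambda l:O+(xd*l[0]+yd*l[1]+np.array([0,0,l[2]]))/1000
Rd=np.stack([xd,-yd,np.array([0,0,-1.])],1)
def plan(l,Rt=Rd):
    ob=env.get_obs();R=ob["orientation"]
    print("t",ob["time"],"loc now",loc(ob["ee_pos"]),"gap",ob["finger_gap"],"F",ob["ft_force"],"q",ob["joint_pos"])
    print("shift cm",R.T@(glob(l)-ob["ee_pos"])*100,"rotvec deg",np.degrees(Rn.from_matrix(R.T@Rt).as_rotvec()))
E
python3 -c "
from h import *
plan([0,-1,150])"
```

```text
t 0.1 loc now [-187.9623 -608.4986  110.4968] gap 0.08537944727071171 F [0.4303 0.507  0.4495] q [ 1.0833  0.6001 -0.0025  1.6     0.0018  0.9429 -0.0798]
shift cm [ 49.0884 -40.4297  -3.9011] rotvec deg [-0.0748  0.0308 33.3366]
```

Emit:
drive_tool:
  targets:
    - [[2,-1.7,-1],[0,0,2]]
    - [[6,-5,-3],[0,0,5]]
    - [[10.5,-8.5,-4],[0,0,8]]
    - [[15,-12.2,-4],[0,0,11]]
    - [[19.5,-16,-4],[0,0,14]]
    - [[24,-19.7,-4],[0,0,17]]
    - [[28.5,-23.4,-4],[0,0,20]]
    - [[33,-27.1,-4],[0,0,23]]

```text
time: 1.1
ee_pos: [0.4842, -0.2823, 0.2707]
orientation: [[1.0, 0.008, -0.001], [0.008, -1.0, 0.001], [-0.001, -0.001, -1.0]]
ft_force: [0.6, -0.5, -0.2]
finger_gap: 0.0853
```

```bash
python3 -c "
from h import *
plan([0,-1,150])"
```

```text
t 1.1 loc now [ -60.9312 -198.8694  150.724 ] gap 0.08530317633044598 F [ 0.5684 -0.5345 -0.1578] q [ 0.3888  0.357   0.0517  1.9381 -0.0252  0.8485 -1.1092]
shift cm [  9.5127 -18.389    0.089 ] rotvec deg [-0.0712  0.0527 10.2369]
```

Emit:
drive_tool:
  targets:
    - [[2.5,-4.5,0],[0,0,3]]
    - [[5,-9,0],[0,0,6]]
    - [[7.5,-13.5,0],[0,0,9]]
    - [[9,-17.2,0],[0,0,10.2]]
    - [[9.5,-18.4,0],[0,0,10.2]]
    - [[9.5,-18.4,0],[0,0,10.2]]

```text
time: 1.85
ee_pos: [0.5777, -0.0972, 0.2706]
orientation: [[0.986, -0.168, -0.002], [-0.168, -0.986, 0.001], [-0.002, -0.001, -1.0]]
ft_force: [-0.8, 0.6, -0.3]
finger_gap: 0.0854
```

```bash
python3 -c "
from h import *
shot('wrist','w1')
shot('side','s1')
plan([0,-1,73])
print(np.load('pics/w1.npz')['T'])
for l in ([0,15,80.5],[0,-17,80.5],[29,0,21]):print(proj('w1',glob(l)))
"
```

```text
t 1.95 loc now [ -0.5218  -2.5877 150.7639] gap 0.0855527970147902 F [0.0495 0.9251 0.1249] q [ 0.0303  0.3885  0.06    1.8849 -0.0303  0.8706 -1.6374]
shift cm [ 0.064  -0.156   7.7764] rotvec deg [-0.021   0.0883 -0.0532]
[[-0.1683 -0.9405 -0.2951  0.6539]
 [-0.9857  0.1606  0.0504 -0.1108]
 [-0.      0.2994 -0.9541  0.4125]
 [ 0.      0.      0.      1.    ]]
[[293.7336 209.9692]]
[[341.3645 210.0545]]
[[316.4193 151.6052]]
```

View pics/w1.png

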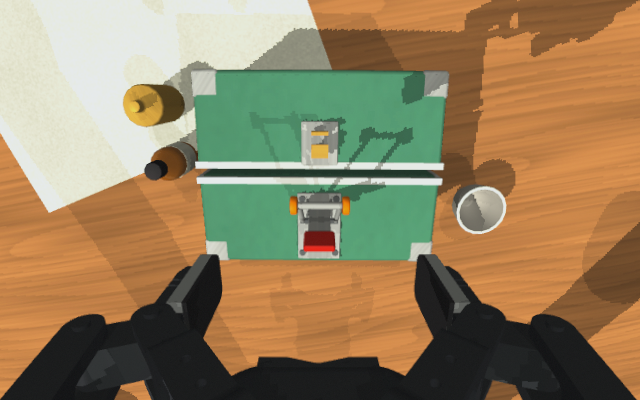

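The wrist view shows rollers at about (293,206) and (346,206), the lip near (320,151), the guard near (320,134), and the fingers straddling the latch. I'll enlarge the latch before gripping.

```bash
python3 -c "
from h import *
a=cv2.imread('pics/w1.png')[110:265,280:360]
b=cv2.imread('pics/s1.png')[110:210,340:450]
a=cv2.resize(a,(310,600),interpolation=2);b=cv2.resize(b,(484,440),interpolation=2)
c=np.zeros((600,794,3),np.uint8);c[:,:310]=a;c[:440,310:]=b
cv2.imwrite('pics/c3.png',c)"
```

```text
(no output)
```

View pics/c3.png

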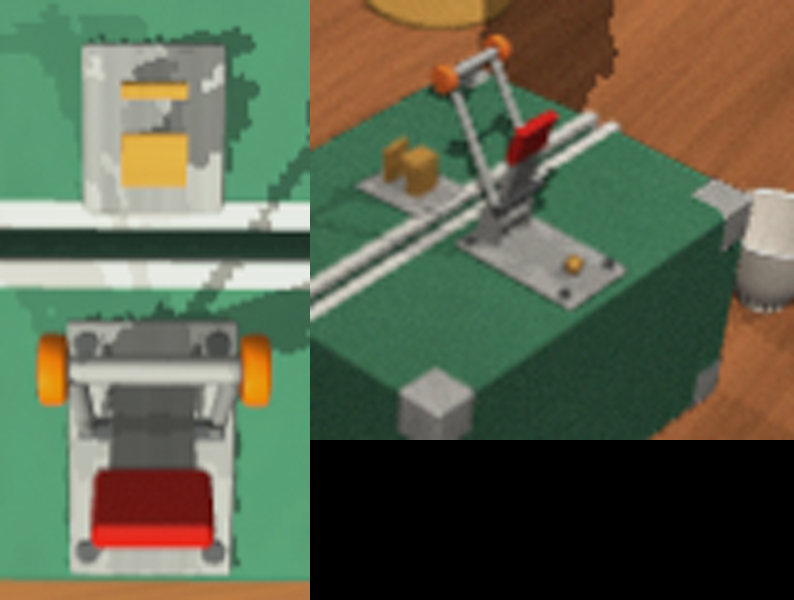

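```bash
cat >>h.py <<'E'
w=lambda x,y:("w1",280+x/3.875-.4,110+y/3.871-.4)
E
python3 -c "
from h import *
s1=lambda x,y:('s1',340+(x-310)/4.4-.4,110+y/4.4-.4)
for n,P in dict(rL=(t(328,272),s1(445,79),w(53,370)),rR=(t(427,287),s1(498,47),w(256,370))).items():
  x,e=tri(P);print(n,loc(x),np.array(e)*1e3)
for n,q in dict(lipedge=(154,135),guardedge=(154,98),lipback=(154,187)).items(): print(n,loc(onz(*w(*q),.1395)))
print('top lip/guard',loc(onz(*t(348,214),.1395)),loc(onz(*t(349,203),.1395)))
for q in((22,470),(580,557)):
  print(loc(onz(*t(*q),.12)))
for q in((204,258),(435,259)): print('near edge wrist',loc(onz('w1',*q,.12)))
for q in((154,230),(154,258)): print('seam',loc(onz(*w(*q),.12)))
print('pad tip', loc(tri((s1(532,135),w(152,510)))[0]))
plan([0,-2.5,74])
"
```

```text
rL [ 1.4546 15.3431 78.1908] [0.9644 0.944  1.0866]
rR [  1.5859 -19.8745  78.8817] [1.3183 1.0541 1.2519]
lipedge [34.6038 -2.3723 19.5   ]
guardedge [42.358  -2.3469 19.5   ]
lipback [23.4963 -2.4089 19.5   ]
top lip/guard [32.4349 -0.306  19.5   ] [36.7953 -0.1458 19.5   ]
[-85.0828 110.0693   0.    ]
[ -85.0185 -110.1191    0.    ]
near edge wrist [-79.5271 110.06     0.    ]
near edge wrist [ -80.22   -116.2543    0.    ]
seam [ 9.621  -2.5457  0.    ]
seam [ 2.9715 -2.5678  0.    ]
pad tip [-33.9724  -2.5513  58.6755]
t 1.95 loc now [ -0.5218  -2.5877 150.7639] gap 0.0855527970147902 F [0.0495 0.9251 0.1249] q [ 0.0303  0.3885  0.06    1.8849 -0.0303  0.8706 -1.6374]
shift cm [ 0.064  -0.006   7.6763] rotvec deg [-0.021   0.0883 -0.0532]
```

Emit:
drive_tool:
  targets:
    - [[0.1,0,1.5],[0,0,0]]
    - [[0.15,0,4],[0,0,0]]
    - [[0.15,0,6.2],[0,0,0]]
    - [[0.15,0,7.5],[0,0,0]]
    - [[0.15,0,7.8],[0,0,0]]
    - [[0.15,0,7.8],[0,0,0]]
  jaw: 6.5

```text
time: 2.7
ee_pos: [0.5786, -0.0997, 0.1929]
orientation: [[0.985, -0.171, -0.001], [-0.171, -0.985, 0.0], [-0.001, -0.0, -1.0]]
ft_force: [-0.3, 1.2, 0.2]
finger_gap: 0.0651
```

Emit:
drive_tool:
  targets:
    - [[0,0,0],[0,0,0]]
    - [[0,0,0],[0,0,0]]
    - [[0,0,0],[0,0,0]]
    - [[0,0,0],[0,0,0]]
    - [[0,0,0],[0,0,0]]
  jaw: 3.5
  grip_force: 20

```text
time: 3.32
ee_pos: [0.5791, -0.0993, 0.1932]
orientation: [[0.985, -0.171, -0.0], [-0.171, -0.985, 0.001], [-0.0, -0.001, -1.0]]
ft_force: [1.9, 3.5, 2.8]
finger_gap: 0.0388
```

```bash
python3 -c "
from h import *
shot('wrist','w2')
shot('side','s2')
shot('top','t2')
plan([10,-2.5,74])
a=cv2.imread('pics/w2.png')[110:360,240:400]
b=cv2.imread('pics/s2.png')[100:210,340:450]
a=cv2.resize(a,(384,600),interpolation=2);b=cv2.resize(b,(400,400),interpolation=2)
c=np.zeros((600,784,3),np.uint8);c[:,:384]=a;c[:400,384:]=b
cv2.imwrite('pics/c4.png',c)"
```

```text
t 3.475 loc now [ 1.1421 -2.4613 73.0077] gap 0.03926992170856022 F [2.8926 4.1952 2.042 ] q [ 0.0391  0.481   0.0496  1.9607 -0.0368  0.7017 -1.6317]
shift cm [ 0.8857  0.0029 -0.1001] rotvec deg [-0.0396  0.0594 -0.0575]
```

View pics/c4.png

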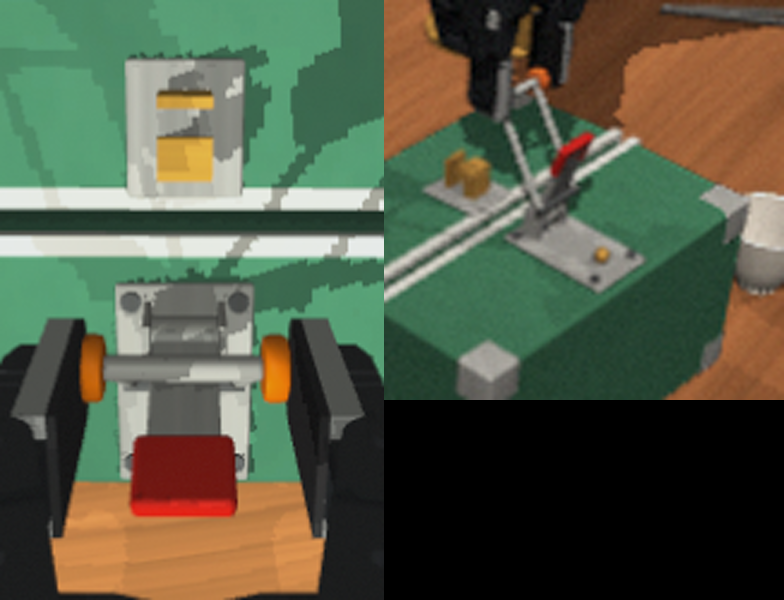

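The wrist view shows both rollers between the pads, bar at crop row 368 and slot centred at row 122, column 185. Bar and hook are aligned in y.

```bash
python3 -c "
from h import *
w2=lambda x,y:('w2',240+x/2.4-.4,110+y/2.4-.4)
for z in(.196,.2):print('bar',z,loc(onz(*w2(184,368),z)))
for n,r in dict(guard=107,lip=137,lipback=181).items():print(n,loc(onz(*w2(185,r),.1395)))
s2=lambda x,y:('s2',340+(x-384)/3.636-.4,100+y/3.636-.4)
print(tri((w2(185,159),s2(475,170)))[0], loc(tri((w2(185,159),s2(475,170)))[0]))
x=tri((w2(275,368),s2(541,75)));print(loc(x[0]),x[1])
"
```

```text
bar 0.196 [ 2.0138 -2.2881 76.    ]
bar 0.2 [ 4.2141 -2.3094 80.    ]
guard [42.6513 -2.4173 19.5   ]
lip [35.1285 -2.401  19.5   ]
lipback [23.7936 -2.3763 19.5   ]
[ 0.6048 -0.1043  0.1345] [27.6581 -2.9683 14.5332]
[  2.1926 -20.8121  78.5896] [np.float64(0.0015420327947932278), np.float64(0.001542032794793241)]
```

Emit:
drive_tool:
  targets:
    - [[0.6,0,0.4],[0,0,0]]
    - [[1.3,0,1.0],[0,0,0]]
    - [[2.0,0,1.7],[0,0,0]]
    - [[2.7,0,2.5],[0,0,0]]
    - [[3.3,0,3.3],[0,0,0]]
    - [[3.5,0,3.8],[0,0,0]]
    - [[3.5,0,3.8],[0,0,0]]

```text
time: 4.35
ee_pos: [0.6131, -0.1052, 0.1544]
orientation: [[0.985, -0.171, -0.002], [-0.171, -0.985, 0.001], [-0.002, -0.001, -1.0]]
ft_force: [-0.8, 3.9, -1.0]
finger_gap: 0.0391
```

```bash
python3 -c "
from h import *
shot('wrist','w3')
shot('side','s3')
plan([36,-2.5,35])
a=cv2.imread('pics/w3.png')[110:360,240:400]
b=cv2.imread('pics/s3.png')[100:210,340:450]
a=cv2.resize(a,(384,600),interpolation=2);b=cv2.resize(b,(400,400),interpolation=2)
c=np.zeros((600,784,3),np.uint8);c[:,:384]=a;c[:400,384:]=b
cv2.imwrite('pics/c5.png',c)"
```

```text
t 4.45 loc now [35.8711 -2.4656 35.023 ] gap 0.03927749240951134 F [-1.6421  5.452  -2.0385] q [ 0.0485  0.5665  0.0458  1.9125 -0.0412  0.6649 -1.6233]
shift cm [0.0129 0.0034 0.0023] rotvec deg [-0.0417  0.081  -0.0588]
```

View pics/c5.png

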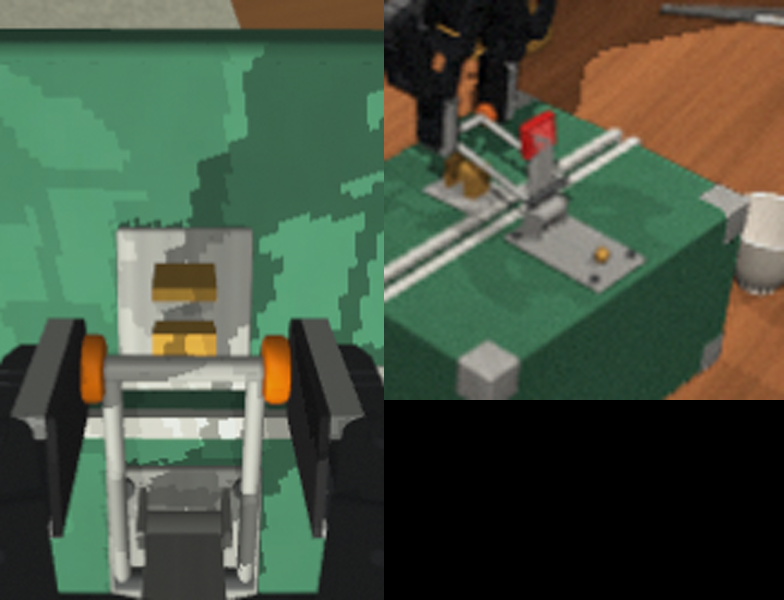

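The bar (row 369) is above the hook. The lip's far top edge is at row 334 and the guard's near edge at row 301.

```bash
python3 -c "
from h import *
w3=lambda x,y:('w3',240+x/2.4-.4,110+y/2.4-.4)
for z in(.158,.16,.162):print('bar',z,loc(onz(*w3(184,369),z)))
for z in (.138,.1395,.141):
  for n,r in dict(guard=301,lip=334).items():print(z,n,loc(onz(*w3(185,r),z)))
"
```

```text
bar 0.158 [36.8362 -2.3114 38.    ]
bar 0.16 [37.9432 -2.322  40.    ]
bar 0.162 [39.0501 -2.3326 42.    ]
0.138 guard [42.1325 -2.4637 18.    ]
0.138 lip [34.3134 -2.4458 18.    ]
0.1395 guard [42.8076 -2.4692 19.5   ]
0.1395 lip [35.0626 -2.4514 19.5   ]
0.141 guard [43.4828 -2.4747 21.    ]
0.141 lip [35.8118 -2.4571 21.    ]
```

Emit:
drive_tool:
  targets:
    - [[0.07,0,0.4],[0,0,0]]
    - [[0.07,0,0.9],[0,0,0]]
    - [[0.07,0,1.3],[0,0,0]]
    - [[0.07,0,1.5],[0,0,0]]
    - [[0.07,0,1.5],[0,0,0]]

```text
time: 5.08
ee_pos: [0.6146, -0.1054, 0.14]
orientation: [[0.985, -0.171, 0.001], [-0.171, -0.985, 0.001], [0.0, -0.001, -1.0]]
ft_force: [2.0, 4.1, -0.3]
finger_gap: 0.0392
```

Emit:
drive_tool:
  targets:
    - [[0,0,0.3],[0,0,0]]
    - [[0,0,0.6],[0,0,0]]
    - [[0,0,0.8],[0,0,0]]
    - [[0,0,0.8],[0,0,0]]

```text
time: 5.58
ee_pos: [0.6144, -0.1053, 0.1317]
orientation: [[0.985, -0.171, -0.0], [-0.171, -0.985, 0.001], [-0.0, -0.001, -1.0]]
ft_force: [0.3, 4.6, -0.3]
finger_gap: 0.0389
```

```bash
python3 -c "
from h import *
shot('wrist','w4')
shot('side','s4')
plan([36.6,-2.5,12])
a=cv2.imread('pics/w4.png')[210:310,270:370]
b=cv2.imread('pics/s4.png')[100:210,340:450]
a=cv2.resize(a,(400,400),interpolation=2);b=cv2.resize(b,(400,400),interpolation=2)
cv2.imwrite('pics/c6.png',np.hstack([a,b]))"
```

```text
t 5.675 loc now [37.2659 -2.332  11.8721] gap 0.038991809211208886 F [ 0.212   5.1007 -0.6398] q [ 0.0509  0.5979  0.0424  1.9261 -0.0427  0.6184 -1.622 ]
shift cm [-0.0666  0.0168 -0.0128] rotvec deg [-0.0485  0.0086 -0.0538]
```

View pics/c6.png

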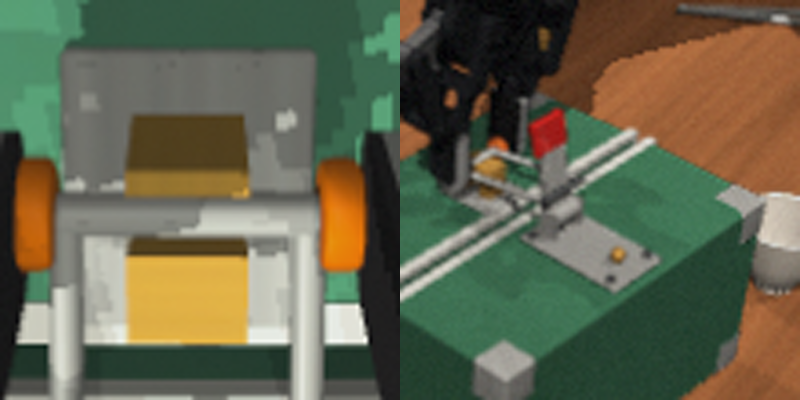

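The bar lies in the slot between the guard (row 196) and the lip (row 255) with no contact force. I'll lower it further.

Emit:
drive_tool:
  targets:
    - [[-0.05,0,0.2],[0,0,0]]
    - [[-0.1,0,0.4],[0,0,0]]
    - [[-0.1,0,0.6],[0,0,0]]
    - [[-0.1,0,0.7],[0,0,0]]
    - [[-0.1,0,0.7],[0,0,0]]

```text
time: 6.3
ee_pos: [0.6133, -0.1051, 0.1247]
orientation: [[0.985, -0.171, -0.0], [-0.171, -0.985, 0.001], [-0.001, -0.001, -1.0]]
ft_force: [-0.2, 4.7, -0.3]
finger_gap: 0.0391
```

Emit:
drive_tool:
  targets:
    - [[-0.1,0,0],[0,0,0]]
    - [[-0.2,0,0],[0,0,0]]
    - [[-0.3,0,0],[0,0,0]]
    - [[-0.4,0,0],[0,0,0]]
    - [[-0.45,0,0],[0,0,0]]
    - [[-0.45,0,0],[0,0,0]]

```text
time: 7.05
ee_pos: [0.61, -0.1045, 0.1251]
orientation: [[0.985, -0.171, 0.002], [-0.171, -0.985, 0.001], [0.002, -0.001, -1.0]]
ft_force: [3.2, 4.1, -1.0]
finger_gap: 0.0396
```

Emit:
drive_tool:
  targets:
    - [[-0.05,0,0],[0,0,0]]
    - [[-0.1,0,0],[0,0,0]]
    - [[-0.1,0,0],[0,0,0]]

```text
time: 7.42
ee_pos: [0.6099, -0.1044, 0.1254]
orientation: [[0.985, -0.171, 0.004], [-0.171, -0.985, 0.0], [0.004, -0.001, -1.0]]
ft_force: [3.4, 4.8, -0.4]
finger_gap: 0.0391
```

Emit:
drive_tool:
  targets:
    - [[-0.05,0,0],[0,0,0]]
    - [[-0.1,0,0],[0,0,0]]
    - [[-0.1,0,0],[0,0,0]]

```text
time: 7.8
ee_pos: [0.6098, -0.1044, 0.1257]
orientation: [[0.985, -0.171, 0.006], [-0.171, -0.985, 0.0], [0.006, -0.001, -1.0]]
ft_force: [3.5, 4.0, 0.0]
finger_gap: 0.0392
```

```bash
python3 -c "
from h import *
shot('wrist','w5')
shot('side','s5')
plan([31,-2.5,5])
a=cv2.imread('pics/w5.png')[210:310,270:370]
b=cv2.imread('pics/s5.png')[100:210,340:450]
a=cv2.resize(a,(400,400),interpolation=2);b=cv2.resize(b,(400,400),interpolation=2)
cv2.imwrite('pics/c7.png',np.hstack([a,b]))"
```

```text
t 7.9 loc now [32.4612 -2.2475  5.6562] gap 0.039139231984874234 F [ 3.4258  3.7253 -0.9167] q [ 0.0506  0.6001  0.0412  1.9455 -0.0428  0.5913 -1.6228]
shift cm [-0.1465  0.0255  0.0648] rotvec deg [-0.0599 -0.3155 -0.0532]
```

View pics/c7.png

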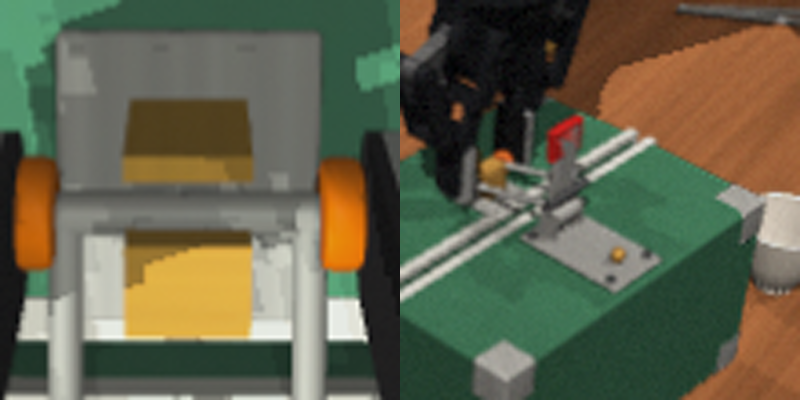

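Emit:
drive_tool:
  targets:
    - [[-0.1,0,0.05],[0,0,0]]
    - [[-0.2,0,0.08],[0,0,0]]
    - [[-0.3,0,0.08],[0,0,0]]
    - [[-0.3,0,0.08],[0,0,0]]

```text
time: 8.4
ee_pos: [0.6079, -0.1041, 0.1252]
orientation: [[0.985, -0.171, 0.008], [-0.171, -0.985, -0.0], [0.008, -0.001, -1.0]]
ft_force: [3.3, 3.6, -1.1]
finger_gap: 0.039
```

```bash
python3 -c "
from h import *
plan([31,-2.5,5])"
```

```text
t 8.4 loc now [30.6307 -2.1769  5.2209] gap 0.03896829951565661 F [ 3.3204  3.6277 -1.0777] q [ 0.0502  0.5982  0.041   1.9519 -0.0427  0.5843 -1.6231]
shift cm [0.0368 0.0323 0.0223] rotvec deg [-0.0657 -0.4572 -0.0464]
```

```bash
cat >> h.py <<'E'
def prof(f,c,r0,r1):
    p=np.load(f"pics/{f}.npz")["p"][r0:r1,c-2:c+3].mean(1)[:,::-1].astype(int)
    print(f,c,' '.join(f"{r0+i}:{a[0]},{a[1]},{a[2]}" for i,a in enumerate(p)))
E
python3 -c "
from h import *
shot('wrist','w6'); shot('side','s6')
for f in('w4','w5','w6'): prof(f,317,250,276)
for f in('w5','w6'): prof(f,279,244,284)
"
```

```text
w4 317 250:81,63,30 251:80,63,29 252:102,79,35 253:137,106,44 254:151,117,48 255:151,117,48 256:151,117,48 257:151,117,48 258:140,110,52 259:110,99,77 260:99,99,94 261:109,110,104 262:125,126,120 263:137,139,132 264:138,139,131 265:134,136,128 266:141,144,135 267:184,187,176 268:173,172,159 269:110,104,88 270:77,61,29 271:81,63,29 272:81,64,30 273:81,63,30 274:204,156,61 275:226,180,69
w5 317 250:151,117,48 251:151,117,48 252:151,117,48 253:151,116,48 254:151,117,48 255:128,107,67 256:98,95,83 257:82,83,79 258:76,77,73 259:88,88,84 260:98,99,93 261:106,106,101 262:116,117,110 263:123,125,119 264:119,121,115 265:111,112,106 266:106,107,101 267:90,82,67 268:81,63,30 269:81,63,29 270:81,63,29 271:107,84,36 272:179,138,55 273:220,173,67 274:225,178,69 275:224,176,69
w6 317 250:135,105,44 251:144,112,46 252:123,104,73 253:91,92,87 254:90,91,86 255:90,91,87 256:91,92,87 257:86,87,82 258:83,83,79 259:90,90,85 260:96,97,91 261:105,105,99 262:116,117,111 263:122,124,117 264:100,95,81 265:81,63,29 266:81,64,30 267:80,63,29 268:107,83,36 269:143,110,45 270:153,119,48 271:152,117,48 272:151,116,
[... 487 characters left out ...]
0 275:175,88,10 276:157,80,12 277:114,98,57 278:80,126,92 279:74,131,97 280:74,132,98 281:73,130,96 282:73,129,96 283:75,132,98
w6 279 244:59,104,78 245:53,94,71 246:53,94,70 247:52,92,70 248:58,78,55 249:84,59,30 250:104,55,14 251:114,60,15 252:121,62,13 253:129,66,12 254:136,70,13 255:143,73,13 256:150,76,13 257:156,80,14 258:163,84,14 259:169,87,14 260:175,91,17 261:181,93,18 262:186,96,19 263:189,98,18 264:190,99,16 265:192,99,16 266:193,99,15 267:194,100,15 268:195,100,13 269:196,100,12 270:195,99,11 271:193,97,11 272:190,96,10 273:185,93,10 274:181,91,10 275:175,89,11 276:157,80,12 277:116,103,61 278:87,139,101 279:78,140,103 280:78,139,102 281:78,117,93 282:206,209,196 283:220,221,210
```

Emit:
drive_tool:
  targets:
    - [[-0.1,0,0.03],[0,0,0]]
    - [[-0.2,0,0.05],[0,0,0]]
    - [[-0.3,0,0.05],[0,0,0]]
    - [[-0.3,0,0.05],[0,0,0]]

```text
time: 9.0
ee_pos: [0.6074, -0.104, 0.1253]
orientation: [[0.985, -0.171, 0.013], [-0.171, -0.985, -0.001], [0.013, -0.001, -1.0]]
ft_force: [7.0, 3.3, -2.2]
finger_gap: 0.0391
```

```bash
python3 -c "
from h import *
plan([31,-2.5,5])
shot('wrist','w7')
prof('w7',317,248,276)"
```

```text
t 9.0 loc now [30.0814 -2.193   5.3387] gap 0.03911302578625848 F [ 6.9947  3.3494 -2.2314] q [ 0.0499  0.596   0.041   1.9568 -0.0425  0.5766 -1.6235]
shift cm [0.0914 0.0307 0.035 ] rotvec deg [-0.0712 -0.739  -0.0483]
w7 317 248:135,105,44 249:135,104,44 250:144,112,46 251:142,113,54 252:114,100,76 253:90,92,87 254:91,92,86 255:90,92,87 256:100,101,95 257:89,90,85 258:80,81,77 259:91,92,87 260:99,100,95 261:107,108,102 262:117,118,112 263:103,100,89 264:84,71,46 265:81,63,29 266:81,63,29 267:81,63,29 268:134,104,43 269:154,118,48 270:153,118,48 271:152,116,49 272:184,141,57 273:218,169,67 274:225,177,70 275:225,179,69
```

Force rose to 7 N with motion stopping about where the post was expected, so the bar is seated. Next I release it and rise.

Emit:
drive_tool:
  targets:
    - [[0,0,0],[0,0,0]]
    - [[0,0,0],[0,0,0]]
    - [[0,0,0],[0,0,0]]
    - [[0,0,0],[0,0,0]]
  jaw: 5.5

```text
time: 9.55
ee_pos: [0.6071, -0.1042, 0.1253]
orientation: [[0.985, -0.171, 0.012], [-0.171, -0.985, -0.001], [0.012, -0.001, -1.0]]
ft_force: [-0.3, -0.5, 0.4]
finger_gap: 0.0551
```

Emit:
drive_tool:
  targets:
    - [[0,0,-1],[0,0,0]]
    - [[0,0,-3],[0,0,0]]
    - [[0,0,-5.5],[0,0,0]]
    - [[0,0,-8],[0,0.7,0]]
    - [[0,0,-8.5],[0,0.7,0]]
    - [[0,0,-8.5],[0,0.7,0]]

```text
time: 10.3
ee_pos: [0.606, -0.1041, 0.2106]
orientation: [[0.985, -0.171, 0.025], [-0.171, -0.985, -0.003], [0.025, -0.001, -1.0]]
ft_force: [0.5, -0.9, 0.9]
finger_gap: 0.055
```

```bash
python3 -c "
from h import *
shot('wrist','w8');shot('side','s8');shot('top','t8')
plan([-5,-2.4,88])
a=cv2.imread('pics/w8.png')[150:350,260:380]
b=cv2.imread('pics/s8.png')[110:200,355:445]
a=cv2.resize(a,(336,560),interpolation=2);b=cv2.resize(b,(450,450),interpolation=2)
c=np.zeros((560,786,3),np.uint8);c[:,:336]=a;c[:450,336:]=b
cv2.imwrite('pics/c8.png',c)"
```

```text
t 10.45 loc now [28.3268 -2.5677 89.426 ] gap 0.05509400792260635 F [-0.803   0.1888  0.0518] q [ 0.0398  0.4822  0.054   1.9031 -0.0357  0.734  -1.6293]
shift cm [-3.3351 -0.0134  0.0651] rotvec deg [-0.0484 -1.3323 -0.0563]
```

View pics/c8.png

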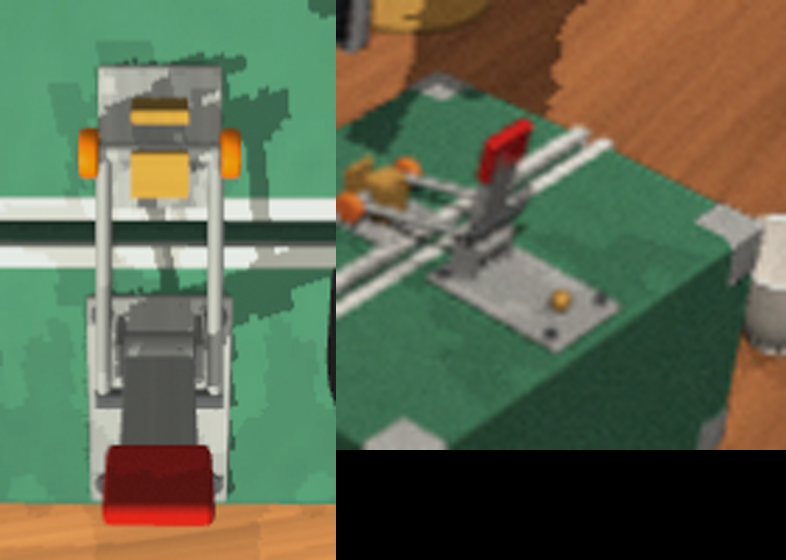

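The bar is under the lip (rollers at row 153 level with the lip edge), and the lever stands at about 1.25 rad.

```bash
python3 -c "
from h import *
w8=lambda x,y:('w8',260+x/2.8-.4,150+y/2.8-.4)
s8=lambda x,y:('s8',355+(x-336)/5-.4,110+y/5-.4)
for P in((w8(159,480),s8(503,152)),(w8(106,447),s8(481,181)),(w8(211,447),s8(521,152))):
  x,e=tri(P);print(loc(x),np.array(e)*1e3)
plan([-5,-2.4,88])"
```

```text
[-29.6509  -2.4699  57.3503] [0.3768 0.3768]
[-28.1246   9.0293  48.4471] [1.3718 1.3718]
[-27.4363 -15.2331  49.7626] [1.6002 1.6002]
t 10.45 loc now [28.3268 -2.5677 89.426 ] gap 0.05509400792260635 F [-0.803   0.1888  0.0518] q [ 0.0398  0.4822  0.054   1.9031 -0.0357  0.734  -1.6293]
shift cm [-3.3351 -0.0134  0.0651] rotvec deg [-0.0484 -1.3323 -0.0563]
```

Emit:
drive_tool:
  targets:
    - [[-1,0,0],[0,-0.5,0]]
    - [[-2,0,0],[0,-1.3,0]]
    - [[-3,0,0],[0,-1.3,0]]
    - [[-3.4,0,0.8],[0,-1.3,0]]
    - [[-3.4,0,2],[0,-1.3,0]]
    - [[-3.4,0,3.1],[0,-1.3,0]]
    - [[-3.4,0,3.2],[0,-1.3,0]]
    - [[-3.4,0,3.2],[0,-1.3,0]]
  jaw: 0

```text
time: 11.45
ee_pos: [0.573, -0.0984, 0.1764]
orientation: [[0.985, -0.171, 0.0], [-0.171, -0.985, 0.001], [0.0, -0.001, -1.0]]
ft_force: [-0.7, -0.4, 0.5]
finger_gap: -0.0002
```

```bash
python3 -c "
from h import *
plan([-18.6,-2.4,58])"
```

```text
t 11.45 loc now [-4.7803 -2.5272 56.3717] gap -0.00021132620491694817 F [-0.7262 -0.3765  0.5302] q [ 0.0398  0.496   0.0474  1.989  -0.0382  0.6571 -1.6313]
shift cm [-1.3819 -0.0113 -0.1631] rotvec deg [-0.0469 -0.0111 -0.0652]
```

Emit:
drive_tool:
  targets:
    - [[-0.5,0,-0.05],[0,0,0]]
    - [[-1.0,0,-0.1],[0,0,0]]
    - [[-1.4,0,-0.1],[0,0,0]]
    - [[-1.7,0,-0.1],[0,0,0]]
    - [[-2.0,0,0],[0,0,0]]
    - [[-2.3,0,0.05],[0,0,0]]
    - [[-2.5,0,0.1],[0,0,0]]
    - [[-2.5,0,0.1],[0,0,0]]

```text
time: 12.45
ee_pos: [0.5485, -0.0941, 0.1754]
orientation: [[0.985, -0.171, 0.001], [-0.171, -0.985, 0.001], [0.001, -0.001, -1.0]]
ft_force: [5.0, -1.4, -0.6]
finger_gap: 0.0
```

```bash
python3 -c "
from h import *
plan([-38,-2.4,50])"
```

```text
t 12.45 loc now [-29.6018  -2.5027  55.3637] gap 3.782865121748404e-05 F [ 5.049  -1.3915 -0.6437] q [ 0.0356  0.4716  0.0461  2.0448 -0.0371  0.6252 -1.6361]
shift cm [-0.8402 -0.0089  0.5358] rotvec deg [-0.0472 -0.0374 -0.0634]
```

Contact is 5 N. I continue along the arc.

Emit:
drive_tool:
  targets:
    - [[-0.3,0,0.15],[0,0,0]]
    - [[-0.6,0,0.3],[0,0,0]]
    - [[-0.8,0,0.5],[0,0,0]]
    - [[-0.85,0,0.55],[0,0,0]]

```text
time: 12.95
ee_pos: [0.5395, -0.0925, 0.1699]
orientation: [[0.985, -0.171, -0.0], [-0.171, -0.985, 0.001], [-0.0, -0.001, -1.0]]
ft_force: [2.6, -0.7, 6.3]
finger_gap: 0.0
```

Emit:
drive_tool:
  targets:
    - [[-0.2,0,0.18],[0,0,0]]
    - [[-0.4,0,0.38],[0,0,0]]
    - [[-0.6,0,0.6],[0,0,0]]
    - [[-0.65,0,0.65],[0,0,0]]

```text
time: 13.45
ee_pos: [0.5319, -0.0912, 0.1633]
orientation: [[0.985, -0.171, -0.002], [-0.171, -0.985, 0.001], [-0.002, -0.001, -1.0]]
ft_force: [1.0, -0.0, 6.3]
finger_gap: -0.0002
```

```bash
python3 -c "
from h import *
plan([-49.5,-2.4,36])"
```

```text
t 13.45 loc now [-46.423   -2.4461  43.276 ] gap -0.00017168189055143685 F [ 1.0371 -0.0456  6.3178] q [ 0.0343  0.4731  0.0433  2.0896 -0.0378  0.5816 -1.6384]
shift cm [-0.3062 -0.0037  0.7282] rotvec deg [-0.0472  0.1181 -0.061 ]
```

Emit:
drive_tool:
  targets:
    - [[-0.1,0,0.2],[0,0,0]]
    - [[-0.2,0,0.45],[0,0,0]]
    - [[-0.3,0,0.7],[0,0,0]]
    - [[-0.3,0,0.75],[0,0,0]]

```text
time: 13.95
ee_pos: [0.5272, -0.0905, 0.1553]
orientation: [[0.985, -0.171, -0.005], [-0.171, -0.985, 0.002], [-0.005, -0.001, -1.0]]
ft_force: [-1.0, -0.1, 1.4]
finger_gap: 0.0002
```

Emit:
drive_tool:
  targets:
    - [[-0.1,0,0.2],[0,0,0]]
    - [[-0.2,0,0.4],[0,0,0]]
    - [[-0.25,0,0.6],[0,0,0]]
    - [[-0.25,0,0.65],[0,0,0]]

```text
time: 14.45
ee_pos: [0.5242, -0.0899, 0.1484]
orientation: [[0.985, -0.171, -0.006], [-0.171, -0.985, 0.002], [-0.007, -0.001, -1.0]]
ft_force: [-0.9, 0.4, 1.4]
finger_gap: -0.0003
```

```bash
python3 -c "
from h import *
plan([-55,-2.4,18.5])"
```

```text
t 14.45 loc now [-54.2834  -2.491   28.3794] gap -0.0003070130416520211 F [-0.9106  0.4246  1.4193] q [ 0.0353  0.4897  0.0403  2.1153 -0.0391  0.5437 -1.6384]
shift cm [-0.0652 -0.0084  0.9884] rotvec deg [-0.0342  0.3762 -0.0557]
```

Emit:
drive_tool:
  targets:
    - [[-0.4,0,0],[0,0.2,0]]
    - [[-0.8,0,0],[0,0.4,0]]
    - [[-1.1,0,0],[0,0.4,0]]
    - [[-1.1,0,0.2],[0,0.4,0]]
    - [[-1.1,0,0.4],[0,0.4,0]]
    - [[-1.1,0,0.4],[0,0.4,0]]

```text
time: 15.2
ee_pos: [0.5133, -0.088, 0.1442]
orientation: [[0.985, -0.171, 0.0], [-0.171, -0.985, 0.001], [0.0, -0.001, -1.0]]
ft_force: [-0.7, -0.3, -0.0]
finger_gap: -0.0001
```

Emit:
drive_tool:
  targets:
    - [[0,0,0.1],[0,0,0]]
    - [[0,0,0.2],[0,0,0]]
    - [[0,0,0.3],[0,0,0]]
    - [[0,0,0.3],[0,0,0]]

```text
time: 15.7
ee_pos: [0.5133, -0.088, 0.1411]
orientation: [[0.985, -0.171, 0.0], [-0.171, -0.985, 0.001], [-0.0, -0.001, -1.0]]
ft_force: [-0.6, -0.7, -0.4]
finger_gap: -0.0001
```

```bash
python3 -c "
from h import *
plan([-66,-2.4,18.5])"
```

```text
t 15.7 loc now [-65.3113  -2.4767  21.1401] gap -0.00013203966955138818 F [-0.6288 -0.6841 -0.3545] q [ 0.0334  0.4891  0.0388  2.1495 -0.0389  0.5036 -1.641 ]
shift cm [-0.0689 -0.0075  0.264 ] rotvec deg [-0.0301  0.0011 -0.052 ]
```

Emit:
drive_tool:
  targets:
    - [[0,0,0.1],[0,0,0]]
    - [[0,0,0.2],[0,0,0]]
    - [[0,0,0.2],[0,0,0]]

```text
time: 16.08
ee_pos: [0.5132, -0.088, 0.1391]
orientation: [[0.985, -0.171, -0.0], [-0.171, -0.985, 0.001], [-0.0, -0.001, -1.0]]
ft_force: [0.3, 0.3, -1.1]
finger_gap: 0.0001
```

Emit:
drive_tool:
  targets:
    - [[0,0,0.1],[0,0,0]]
    - [[0,0,0.15],[0,0,0]]
    - [[0,0,0.15],[0,0,0]]

```text
time: 16.45
ee_pos: [0.5132, -0.088, 0.1375]
orientation: [[0.985, -0.171, -0.0], [-0.171, -0.985, 0.001], [-0.0, -0.0, -1.0]]
ft_force: [0.4, 0.1, 0.1]
finger_gap: -0.0003
```

Emit:
drive_tool:
  targets:
    - [[0,0,0.1],[0,0,0]]
    - [[0,0,0.15],[0,0,0]]
    - [[0,0,0.15],[0,0,0]]

```text
time: 16.82
ee_pos: [0.5133, -0.088, 0.1366]
orientation: [[0.985, -0.171, 0.0], [-0.171, -0.985, 0.001], [0.0, -0.001, -1.0]]
ft_force: [-2.6, -0.4, 8.7]
finger_gap: -0.0003
```

Emit:
drive_tool:
  targets:
    - [[0,0,0.1],[0,0,0]]
    - [[0,0,0.15],[0,0,0]]
    - [[0,0,0.15],[0,0,0]]

```text
time: 17.2
ee_pos: [0.5133, -0.088, 0.1362]
orientation: [[0.985, -0.171, 0.001], [-0.171, -0.985, 0.001], [0.001, -0.001, -1.0]]
ft_force: [-4.1, 1.7, 18.2]
finger_gap: -0.0
```

Emit:
drive_tool:
  targets:
    - [[0,0,0.07],[0,0,0]]
    - [[0,0,0.07],[0,0,0]]
    - [[0,0,0.07],[0,0,0]]
    - [[0,0,0.07],[0,0,0]]

```text
time: 17.7
ee_pos: [0.5133, -0.088, 0.1364]
orientation: [[0.985, -0.171, 0.002], [-0.171, -0.985, 0.001], [0.001, -0.001, -1.0]]
ft_force: [-2.8, 0.3, 13.4]
finger_gap: -0.0002
```

Emit:
drive_tool:
  targets:
    - [[0,0,0.09],[0,0,0]]
    - [[0,0,0.09],[0,0,0]]
    - [[0,0,0.09],[0,0,0]]
    - [[0,0,0.09],[0,0,0]]
    - [[0,0,0.09],[0,0,0]]
    - [[0,0,0.09],[0,0,0]]

```text
time: 18.45
ee_pos: [0.5133, -0.088, 0.1364]
orientation: [[0.985, -0.172, 0.002], [-0.172, -0.985, 0.001], [0.002, -0.001, -1.0]]
ft_force: [-3.4, 0.7, 13.8]
finger_gap: 0.0002
```

Emit:
drive_tool:
  targets:
    - [[0,0,-0.5],[0,0,0]]
    - [[0,0,-2],[0,0,0]]
    - [[0,0,-5],[0,0,0]]
    - [[0,0,-9],[0,0,0]]
    - [[0,0,-12],[0,0,0]]
    - [[0,0,-12],[0,0,0]]

```text
time: 19.2
ee_pos: [0.5142, -0.0883, 0.2593]
orientation: [[0.985, -0.172, 0.007], [-0.172, -0.985, 0.0], [0.007, -0.002, -1.0]]
ft_force: [-1.0, 1.2, -0.4]
finger_gap: 0.0001
```

```bash
python3 -c "
from h import *
shot('wrist','w9');shot('side','s9');shot('top','t9')
plan([-66,-2.4,120])
a=cv2.imread('pics/w9.png')[60:260,240:400]
b=cv2.imread('pics/s9.png')[100:250,280:480]
a=cv2.resize(a,(400,500),interpolation=2);b=cv2.resize(b,(400,300),interpolation=2)
c=np.zeros((500,800,3),np.uint8);c[:,:400]=a;c[:300,400:]=b
t=cv2.imread('pics/t9.png')[150:280,290:510];c[300:,400:]=cv2.resize(t,(400,200),interpolation=2)
cv2.imwrite('pics/c9.png',c)"
```

```text
t 19.35 loc now [-66.0273  -2.6284 136.1028] gap 3.786754913753901e-05 F [0.6914 0.4558 0.2755] q [ 0.0171  0.3228  0.0582  2.0408 -0.0276  0.7771 -1.6511]
shift cm [ 0.0003 -0.0212  1.6103] rotvec deg [-0.0599 -0.085  -0.0725]
```

View pics/c9.png

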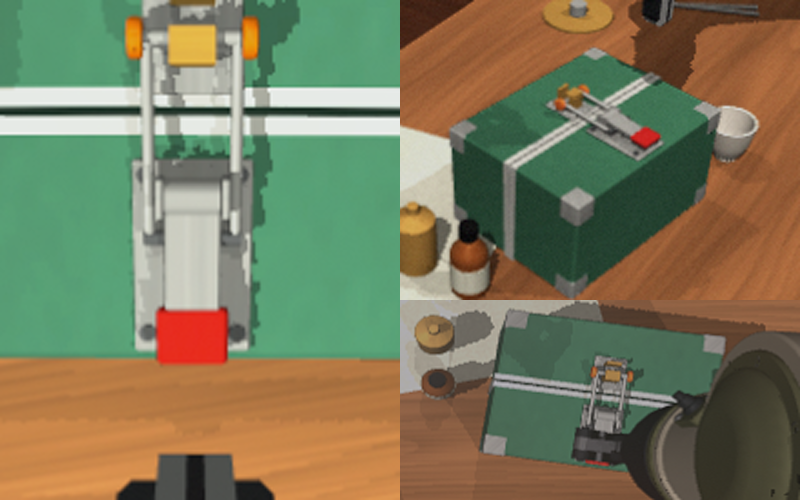

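The lever lies flat, the bail is on the hook (rollers at (134,38) and (250,38) beside the lip), the seam is narrow, and the bystanders stand as before.

```bash
python3 -c "
from rig import env
print(env.close_job())"
```

```text
the job is handed in; nothing more can be done
None
```

The latch is fastened and the job is handed in, at about 19 s of the 61 s allowed.

- **Hooking the bail:** I gripped both rollers, lowered the bar into the slot with no contact force, and drew it back under the lip. It stopped against the post at about 7 N. After release, the picture showed the bar under the lip.
- **Swinging the lever:** I swung it back and down with the shut fingertips, reading about 6 N at most. It went past centre and lay down by itself.
- **Last push:** I held about 13.4 to 13.8 N (the readings at the end of each step) on the flat lever for over a second. Just before that, while finding the stop, one step read 18 N, or about 19 N in all with its sideways part. That is above the 14 N asked but under the 25 N limit. These are end-of-step readings, so a brief higher peak between them would not show.
- **Final check:** With the robot clear, the pictures show the lever flat, the bail still hooked, and the seam drawn to a narrow line. The bottle, weight and bowl look unmoved. I judged the seam and bystanders by eye and did not measure how far the far half still leans open.

The cameras disagreed by about 2 to 5 mm along the case's x axis. I therefore placed the bar from close wrist pictures and by force.

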